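Line up test workpieces by height on the conveyor

TASK

Line up the four loose workpieces on the stopped conveyor in order of height, one standing upright on each carrier and inside its yellow ring, the shortest on the carrier next to the conveyor's orange end and the tallest on the one farthest from it. Leave the relay module that stands among them where it is.

Things in the scene. Friction and masses are not known exactly. Their poses are not given: they have to be found in the camera images.
- black_piece_center (a point): matt black plastic workpiece: a plain upright cylinder 34 mm in diameter and 24 mm high with a small dark disc (the bore) in its top, about 30 g, standing loose on the bench at the start. The point is its centre, 12 mm above its underside; z is its axis, up.
- brass_piece_center (a point): golden-brown brass workpiece: a plain upright cylinder 34 mm in diameter and 36 mm high with a small dark disc (the bore) in its top, about 140 g, standing loose on the bench at the start. The point is its centre, 18 mm above its underside; z is its axis, up.
- white_piece_center (a point): white plastic workpiece: a plain upright cylinder 34 mm in diameter and 48 mm high with a small dark disc (the bore) in its top, about 60 g, standing loose on the bench at the start. The point is its centre, 24 mm above its underside; z is its axis, up.
- blue_piece_center (a point): blue plastic workpiece: a plain upright cylinder 34 mm in diameter and 60 mm high with a small dark disc (the bore) in its top, about 75 g, standing loose on the bench at the start. The point is its centre, 30 mm above its underside; z is its axis, up.
- carrier_1_top (a point): carrier at the left (+y) end of the row: one of four like grey square plates, 70 mm wide, 8 mm thick, fixed on the dark conveyor belt, 80 to 104 mm apart between centres. The point is the centre of the yellow ring (54 mm inside diameter) on its flat top, where a workpiece's underside is to stand, 53 mm above the bench. x points across the belt, y along it.
- carrier_2_top (a point): carrier second from the left (+y): one of four like grey square plates, 70 mm wide, 8 mm thick, fixed on the dark conveyor belt, 80 to 104 mm apart between centres. The point is the centre of the yellow ring (54 mm inside diameter) on its flat top, where a workpiece's underside is to stand, 53 mm above the bench. x points across the belt, y along it.
- carrier_3_top (a point): carrier third from the left (+y): one of four like grey square plates, 70 mm wide, 8 mm thick, fixed on the dark conveyor belt, 80 to 104 mm apart between centres. The point is the centre of the yellow ring (54 mm inside diameter) on its flat top, where a workpiece's underside is to stand, 53 mm above the bench. x points across the belt, y along it.
- carrier_4_top (a point): carrier at the right (-y) end of the row: one of four like grey square plates, 70 mm wide, 8 mm thick, fixed on the dark conveyor belt, 80 to 104 mm apart between centres. The point is the centre of the yellow ring (54 mm inside diameter) on its flat top, where a workpiece's underside is to stand, 53 mm above the bench. x points across the belt, y along it.
- orange_end_top (a point): orange end cover of the conveyor, 96 x 50 mm and 50 mm high, fixed; the other end has a like cover in grey. Either end may be the orange one. The point is the centre of its top face. The conveyor is fixed, 520 mm long over the covers, its belt 80 mm wide and 45 mm above the bench.
- relay_center (a point): small relay module standing loose on the bench amid the workpieces: a white block 36 x 34 mm and 22 mm high with a green top, 31 mm high in all. Not to be moved. The point is its centre, 15.5 mm up.
Not all that is in view belongs to the job. Leave any brown or purple look-alike of the part that bears orange_end_top alone.

How it is judged:
By the outcome, as a careful person would: the job done as asked, in the order asked, and still so for the second after the job is handed in, with the robot touching nothing.
It also fails if it takes over 90 s, if anything falls off the work surface, if the arm or the gripper's body presses on something with over 40 N, if the wrist force passes 120 N, or if a joint passes its speed limit or range.

ROBOT

A 6-joint arm with a two-finger parallel gripper is mounted at the origin on the work surface. World frame = base frame: x ahead of the robot, y to its left, z up, the work surface at z = 0. Lengths are in mm, angles in degrees, forces in N, time in s.
With the tool pointing down it reaches from about 350 to 875 mm from the base axis. Payload 15.5 kg.
Tool frame: the origin (TCP) lies on the centre line of the jaws, within the pads' length; the fingertips stand 22 mm ahead of it and the grasp point (between the pads) lies 3 mm ahead of it (r.tcp_to_tips is the distance from the TCP to the fingertips, in mm); y points along the fingers, x is the direction in which the jaws open and shut, and the axes are right-handed (so a half turn about y gives the same grasp; the last joint's range is limited). The gripper opens to 85 mm and grips with 20 to 120 N. Pads are 22 mm wide; open, the fingers measure 114 mm over their backs; the gripper's body (76 mm by 85 mm) begins 54 mm behind the grasp point. The pads swing forward as they close: fully open they stand 13 mm farther back than shut.
Start: joints at [-75.201, 28.281, 77.091, -0, 74.628, -5.472], TCP at [216.542, -586.29, 253.277] pointing down, gripper open.
Joint ranges: [-166.48, 166.48], [-47.26, 123.95], [12.59, 153.08], [-70.14, 250.14], [6.76, 159.57], [-176.63, 176.63]. Speed limits (degrees/s): [108.29, 108.29, 147.25, 172.46, 172.46, 172.46].

INTERFACE

Orientations are given as [roll, pitch, yaw] about the fixed x, y, z axes, in that order (R = Rz(yaw) Ry(pitch) Rx(roll)).
In Python, from bench import readout, camera, get_calibration, r gives the robot as it stands. The module is installed in compiled form; this text tells all that it offers.
- The arm moves only by the shell command python3 -m crank 'ROWS' [OPENING]. ROWS is JSON, a list of rows, each a list of 2 entries, a list of its own where there are three numbers: the shift along the tool's x, y, z in units of 50 mm (1.0 is 50 mm), then the turn about the tool's y in degrees. In form: [[[dx, dy, dz], turn], ...]. A call has 1 to 8 rows; each row is the pose to reach, as a shift and turn from the pose commanded when the call began, along the tool's axes at that moment; what a row does not reach only later rows make up. A row lasts 1/10 s, in which the tool goes at most 50 mm and 8.59 degrees, less where a joint would pass 70% of its speed; a pose out of reach is approached as far as the arm can. A call with a gripper value outside its range is refused whole. OPENING is the opening, from 0 (shut) to 1 (fully open), set as the call begins (- or left out, the last holds). The fingers move at their own pace and stop on an object; the grip force is fixed at half the most. Time passes only in rows, so rows that repeat a pose let the fingers close. It gives the time, the measured TCP pose, the force and the opening at its end, in the units of the state.
- readout.state(): the state, without advancing time (a new reading comes with each control period).
- camera(name): name is "side" or "top"; returns (picture, depth): 420x560x3 uint8, red, green, blue; 420x560 float32, mm along the optical axis (not along the pixel's ray), 0 where there is no reading.
- get_calibration(name): a dict with "mtx" (3x3 intrinsics, pixels), "R" (3x3) and "t" (3): a world point X has camera coordinates R X + t. Camera axes: x right, y down, z forward; pixel columns grow to the right and rows downward; lengths in mm; the calibration is good to about 2 mm. A picture is of the moment at which its call begins. get_calibration takes no time and is no camera call.
- r.finish_job(): hands the job in, once; it reports no verdict.
The state is a dict: "clock": time; "q": joint angles; "qd": joint speeds; "joint_efforts": joint torques, N m; "eef_pos": TCP position; "orientation": TCP orientation; "ft_force": force on the tool from outside, world axes, zero at the start; "ft_torque": the same for the moment, N m; "grip_width": finger opening in mm.
Only numpy, scipy, OpenCV 4.12 (cv2) and the standard library are available. Lean on these libraries where they do the work, as an engineer would, in place of code of your own. Each camera call takes 0.05 s, during which the arm holds its last target.

## Working session

There is one attempt and no reset: what is moved stays moved. The work goes in short steps, Python scripts to look and compute and a shell command to move; the robot and the scene stay as the last step left them, time stands still between calls to the robot, and variables do not carry over. Pictures are saved under pics/ and viewed, and the job is handed in when it is done.

```bash
mkdir -p pics
python3 - <<'E'
from bench import readout,camera,get_calibration,r
import cv2
print(readout.state())
for n in("side","top"):
    p,d=camera(n); cv2.imwrite(f"pics/{n}0.png",p[:,:,::-1]); c=get_calibration(n); print(n,c, -c["R"].T@c["t"])
E
```

```text
{'clock': 0.0, 'q': array([-7.52018675e+01,  2.83158028e+01,  7.71281619e+01,  3.16687831e-04,
        7.46256239e+01, -5.47182334e+00]), 'qd': array([ 0.01011253,  0.00266483,  0.10580456,  0.02362221, -0.02869095,
       -0.01885865]), 'joint_efforts': array([-2.29840909e-03, -8.82171607e+01, -3.83872890e+01, -2.97568668e-04,
        1.00246855e-02,  1.27931841e-05]), 'eef_pos': array([ 216.44744178, -585.97585783,  252.684156  ]), 'orientation': array([-8.99930604e+01,  6.92423738e-02, -6.97301241e+01]), 'ft_force': array([-0.02284713, -0.69440398,  0.48406808]), 'ft_torque': array([-0.03710064,  0.00560651, -0.0189225 ]), 'grip_width': 85.32949098468535}
side {'mtx': array([[474.18248646,   0.        , 279.88376155],
       [  0.        , 474.18248646, 210.45184806],
       [  0.        ,   0.        ,   1.        ]]), 'R': array([[ 0.99550888, -0.09216534,  0.02162466],
       [-0.04003718, -0.6168821 , -0.78603657],
       [ 0.08578519,  0.7816406 , -0.61780165]]), 't': array([-555.5472282 ,  153.96267967, 1067.73086168])} [ 467.62093359 -790.80716314  792.6797056 ]
top {'mtx': array([[452.26547258,   0.        , 283.81268797],
       [  0.        , 452.26547258, 205.50388703],
       [  0.        ,   0.        ,   1.        ]]), 'R': array([[ 0.01446202, -0.99979113, -0.01444088],
       [-0.98769731, -0.01203507, -0.15591404],
       [ 0.15570768,  0.01651805, -0.98766506]]), 't': array([  91.90719281,  592.90903933, 1085.7477674 ])} [ 415.22623327   81.08926026 1166.12520018]
```

View pics/top0.png

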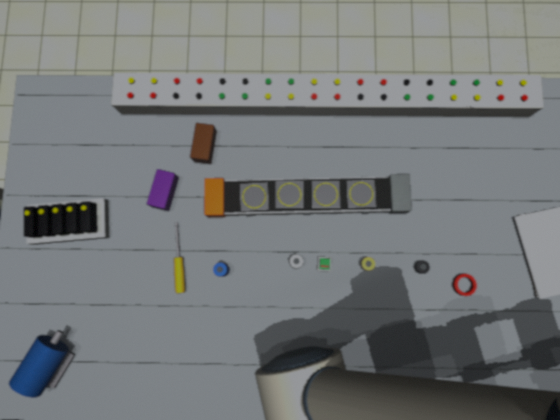

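View pics/side0.png

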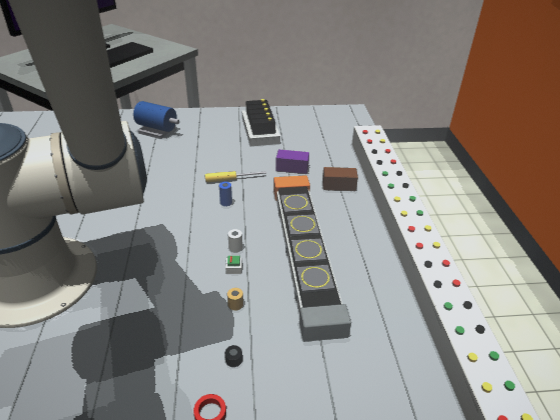

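The top view shows the orange cover at (214,197), so it is at the +y end, with carriers at about (254,196), (289,194), (325,193) and (361,193). The pieces are blue (221,269), white (296,261), relay (323,264), brass (368,264) and black (422,267). The side view agrees. Next I measure them in both views.

```bash
cat > h.py <<'E'
import numpy as np, cv2
from bench import readout,camera,get_calibration
def cloud(n):
    p,d=camera(n); c=get_calibration(n); K=c["mtx"]
    v,u=np.mgrid[0:420,0:560]
    P=np.stack([(u-K[0,2])/K[0,0]*d,(v-K[1,2])/K[1,1]*d,d],-1)
    W=(P-c["t"])@c["R"]; W[d==0]=np.nan
    return p,d,W
def proj(n,X):
    c=get_calibration(n); q=c["R"]@np.asarray(X,float)+c["t"]; q=c["mtx"]@(q/q[2]); return q[:2]
def top_of(W,u,v,rad,hmin,hband=5):
    """points of the topmost flat face near pixel"""
    w=W[v-rad:v+rad+1,u-rad:u+rad+1].reshape(-1,3); w=w[~np.isnan(w[:,0])]
    w=w[w[:,2]>hmin]
    if len(w)<3: return None
    zt=np.percentile(w[:,2],85); w=w[abs(w[:,2]-zt)<hband]
    (cx,cy),rr=cv2.minEnclosingCircle(w[:,:2].astype(np.float32))
    return np.round(np.r_[np.median(w[:,2]),w[:,:2].mean(0),cx,cy,rr,len(w)],1)
E
python3 - <<'E'
from h import *
for n,L in (("top",dict(blue=(221,269),white=(296,261),relay=(323,264),brass=(368,264),black=(422,267))),
            ("side",dict(blue=(225,188),white=(235,235),relay=(234,261),brass=(235,294),black=(234,351)))):
    p,d,W=cloud(n)
    print(n,"bench z",np.round(W[240,240],1))
    for k,(u,v) in L.items(): print(k,top_of(W,u,v,12,10))
    cv2.imwrite(f"pics/{n}_z.png",cv2.resize(p[130:300,190:470] if n=="top" else p[160:380,190:370],None,fx=2.8,fy=2.7,interpolation=cv2.INTER_CUBIC)[:,:,::-1])
    hs=cv2.cvtColor(p,cv2.COLOR_RGB2HSV)
    m=((hs[...,0]>20)&(hs[...,0]<35)&(hs[...,1]>70)).astype(np.uint8)
    m=cv2.dilate(m,np.ones((3,3)))
    N,lab,st,ce=cv2.connectedComponentsWithStats(m)
    for i in range(1,N):
        if st[i,4]>60:
            w=W[lab==i]; w=w[~np.isnan(w[:,0])]; w=w[abs(w[:,2]-53)<8]
            if len(w)>20:
                (cx,cy),rr=cv2.minEnclosingCircle(w[:,:2].astype(np.float32)); print("ring",np.round(ce[i]),st[i,2:],np.round([*w.mean(0),cx,cy,rr],1))
    m=((hs[...,0]>5)&(hs[...,0]<17)&(hs[...,1]>180)&(hs[...,2]>120)); w=W[m]; print("orange",np.nanmedian(w,0))
E
```

```text
top bench z [507.3 212.2   2.6]
blue [ 59.7 431.7 254.  431.6 254.5  16.9 141. ]
white [ 48.4 454.2  68.6 454.5  68.7  16.6 134. ]
relay [ 31.4 449.9  -2.1 449.4  -2.   16.7 112. ]
brass [  36.4  451.1 -109.8  451.  -109.5   16.9  140. ]
black [  25.2  445.2 -246.6  445.7 -246.4   16.7  130. ]
ring [289. 194.] [ 27  27 289] [620.   87.4  52.7 620.7  87.4  34.6]
ring [326. 194.] [ 26  26 288] [622.4  -4.6  53.2 621.9  -3.9  34.1]
ring [361. 193.] [ 26  26 291] [623.7 -92.   53.4 624.  -92.5  34.1]
ring [254. 196.] [ 26  26 295] [613.1 175.9  52.8 613.5 176.   34. ]
orange [614.17313168 279.5624093   49.21169677]
side bench z [467.1  62.2  33.3]
blue [ 61.  431.4 251.8 429.5 254.   18.3  85. ]
white [ 48.8 454.3  68.  453.4  69.6  21.5 116. ]
relay [ 31.9 449.   -3.4 449.4  -1.9  18.2 112. ]
brass [  36.7  450.8 -110.5  450.7 -109.8   18.2  164. ]
black [  24.9  444.8 -247.8  445.6 -246.5   17.6  227. ]
ring [296. 202.] [ 26  16 206] [614.2 177.1  54.4 611.5 183.2  40.7]
ring [302. 224.] [ 27  18 226] [619.7  88.2  54.4 619.2  89.1  36.2]
ring [308. 249.] [ 29  20 254] [621.6  -1.9  54.4 621.1  -1.   34.9]
ring [315. 277.] [ 31  23 289] [623.9 -90.9  54.3 623.7 -89.7  34.5]
orange [1839.60611287 1178.30253864 -459.40733358]
```

View pics/top_z.png

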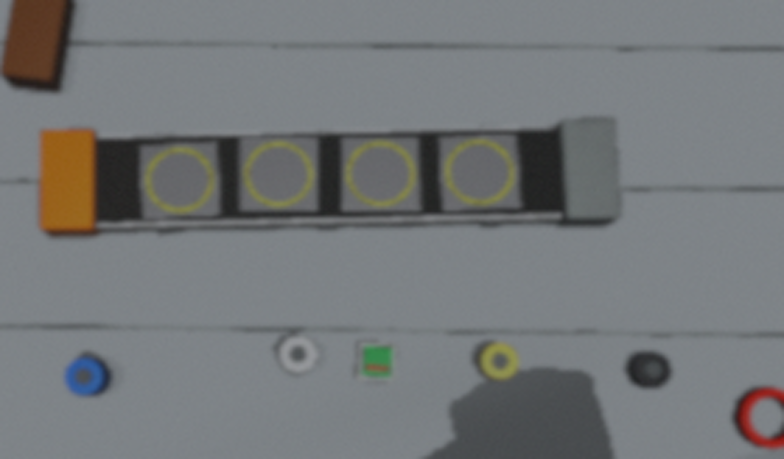

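View pics/side_z.png

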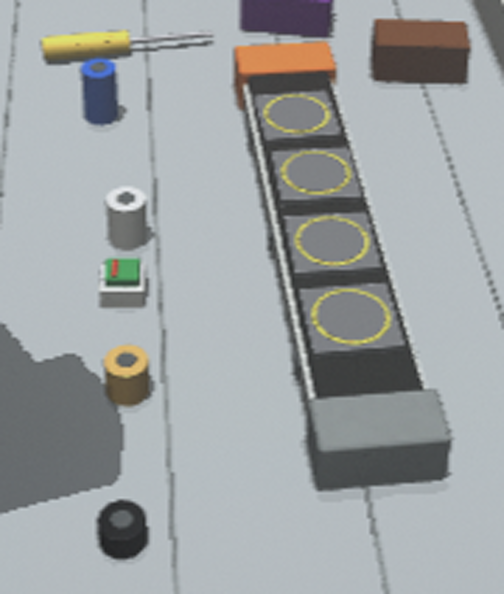

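Both views agree to about 2 mm, and the heights match the text. Orange is at +y, so black goes on carrier 1, brass on 2, white on 3 and blue on 4. I'll grip with the jaws along world x (yaw 0), which keeps them clear of the relay. First I work out the moves.

```bash
cat >> h.py <<'E'
from scipy.spatial.transform import Rotation as Ro
def go(*T):
    s=readout.state(); R=Ro.from_euler("xyz",s["orientation"],degrees=True).as_matrix()
    print("pos",s["eef_pos"].round(1),"ori",s["orientation"].round(1),"F",s["ft_force"].round(1),"w",round(s["grip_width"],1),"t",round(s["clock"],2))
    for t in T: print(t,"shift",(R.T@(np.array(t)-s["eef_pos"])/50).round(3))
E
python3 - <<'E'
from h import *
from bench import r
print(r.tcp_to_tips)
go((445.6,-246.5,200),(331,-416,225))
E
```

```text
22.0
pos [ 216.5 -586.1  252.9] ori [-90.    0.  -69.7] F [ 0.1 -0.6 -0.3] w 85.3 t 0.2
(445.6, -246.5, 200) shift [-4.783  1.062  6.652]
(331, -416, 225) shift [-2.397  0.56   3.327]
```

```bash
python3 -m crank '[[[-0.3,0.06,0.4],-8],[[-0.8,0.15,1.1],-16],[[-1.4,0.3,1.9],-24],[[-2.0,0.45,2.7],-32],[[-2.6,0.6,3.6],-40],[[-3.2,0.75,4.4],-48],[[-3.7,0.85,5.2],-56],[[-4.2,0.95,5.9],-64]]' 1
python3 -c "
from h import *
go((445.6,-246.5,150))"
```

```text
clock: 1.0
eef_pos: [421.5, -285.2, 205.6]
orientation: [-90.0, -0.0, -5.4]
ft_force: [0.3, 0.4, -1.2]
grip_width: 85.5
pos [ 421.5 -285.2  205.6] ori [-90.   -0.   -5.4] F [ 0.3  0.4 -1.2] w 85.5 t 1.0
(445.6, -246.5, 150) shift [0.407 1.112 0.817]
```

```bash
python3 -m crank '[[[0.2,0.5,0.4],-3],[[0.4,1.1,0.8],-5.7],[[0.4,1.1,0.8],-5.7],[[0.4,1.1,0.8],-5.7]]' 
python3 -c "
from h import *
go((445.6,-246.5,26))"
```

```text
clock: 1.4
eef_pos: [444.3, -248.9, 150.5]
orientation: [-90.0, 0.1, 0.0]
ft_force: [-0.2, -0.4, 0.2]
grip_width: 85.6
pos [ 444.3 -248.9  150.5] ori [-90.    0.1   0. ] F [-0.2 -0.4  0.2] w 85.6 t 1.4
(445.6, -246.5, 26) shift [0.028 2.49  0.047]
```

```bash
python3 -m crank '[[[0.03,0.5,0.05],0],[[0.03,1.0,0.05],0],[[0.03,1.5,0.05],0],[[0.03,2.0,0.05],0],[[0.03,2.3,0.05],0],[[0.03,2.48,0.05],0],[[0.03,2.48,0.05],0],[[0.03,2.48,0.05],0]]' 
python3 -m crank '[[[0,0,0],0],[[0,0,0],0],[[0,0,0],0],[[0,0,0],0],[[0,0,0],0],[[0,0,0],0],[[0,0,0],0],[[0,0,0],0]]' 0
python3 -c "
from h import *
go((445.6,-246.5,26))"
```

```text
clock: 2.2
eef_pos: [446.2, -247.5, 27.6]
orientation: [-90.0, -0.1, -0.1]
ft_force: [-0.6, 0.6, 0.7]
grip_width: 85.5
clock: 3.0
eef_pos: [446.1, -246.9, 27.4]
orientation: [-90.0, -0.0, -0.0]
ft_force: [-2.5, 1.7, 13.3]
grip_width: 32.2
pos [ 446.1 -246.9   27.4] ori [-90.  -0.  -0.] F [-2.5  1.7 13.3] w 32.2 t 3.0
(445.6, -246.5, 26) shift [-0.01   0.028  0.008]
```

```bash
python3 -m crank '[[[0,-0.3,0],0],[[0,-0.8,0],0],[[0,-1.5,0],0],[[0,-2.2,0],0],[[0,-2.5,0],0],[[0,-2.5,0],0]]'
python3 - <<'E'
from h import *
go((613.4,176,150))
p,d,W=cloud("side"); cv2.imwrite("pics/s1.png",cv2.resize(p[200:400,130:330],None,fx=2.8,fy=2.8)[:,:,::-1])
E
```

```text
clock: 3.6
eef_pos: [446.8, -247.4, 153.9]
orientation: [-90.1, -0.2, -0.0]
ft_force: [-0.0, 0.7, -0.5]
grip_width: 32.2
pos [ 446.8 -247.4  153.9] ori [-90.1  -0.2  -0. ] F [-0.   0.7 -0.5] w 32.2 t 3.6
(613.4, 176, 150) shift [3.328 0.07  8.469]
```

View pics/s1.png

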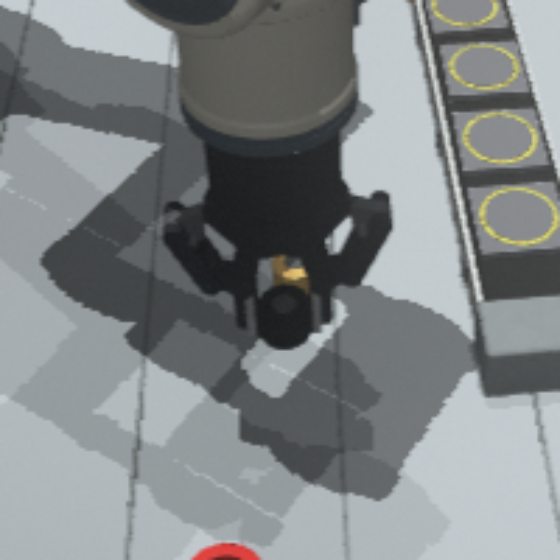

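Run:
```python
from h import *
p,d,W=cloud("side")
w=W[295:335,215:250].reshape(-1,3); c=p[295:335,215:250].reshape(-1,3)
m=(abs(w[:,0]-447)<15)&(abs(w[:,1]+247)<25)&(w[:,2]>110)&(w[:,2]<170); w=w[m]
for lo in range(112,170,4):
    q=w[(w[:,2]>=lo)&(w[:,2]<lo+4)]
    if len(q): print(lo,len(q),q[:,1].min().round(1),q[:,1].max().round(1),q[:,0].mean().round(1))
```

```text
124 2 -261.5 -260.9 441.6
128 27 -264.0 -254.7 447.2
132 26 -264.3 -254.9 445.0
136 27 -264.0 -253.9 450.3
140 27 -263.7 -253.5 445.9
144 33 -263.1 -229.4 446.5
148 207 -262.7 -230.5 446.4
152 7 -258.3 -237.3 448.5
```

```bash
python3 -m crank '[[[0.15,0,0.3],0],[[0.4,0,0.9],0],[[0.7,0,1.6],0],[[1.0,0,2.4],0],[[1.3,0,3.2],0],[[1.6,0,4.0],0],[[1.9,0,4.8],0],[[2.2,0,5.5],0]]'
python3 -c "
from h import *
go((613.4,176,150))"
```

```text
clock: 4.5
eef_pos: [555.7, 30.3, 150.3]
orientation: [-90.0, 0.1, 0.0]
ft_force: [-0.0, -0.4, -1.1]
grip_width: 31.8
pos [555.7  30.3 150.3] ori [-90.    0.1   0. ] F [-0.  -0.4 -1.1] w 31.8 t 4.5
(613.4, 176, 150) shift [1.155 0.003 2.914]
```

```bash
python3 -m crank '[[[0.3,0,0.7],0],[[0.6,0,1.4],0],[[0.9,0,2.1],0],[[1.1,0,2.7],0],[[1.14,0,2.95],0],[[1.14,0,2.95],0],[[1.14,0,2.95],0],[[1.14,0,2.95],0]]'
python3 -c "
from h import *
go((613.4,176,81))"
```

```text
clock: 5.3
eef_pos: [612.6, 174.4, 151.3]
orientation: [-90.0, 0.1, -0.1]
ft_force: [-0.1, -0.0, -0.2]
grip_width: 31.9
pos [612.6 174.4 151.3] ori [-90.    0.1  -0.1] F [-0.1 -0.  -0.2] w 31.9 t 5.3
(613.4, 176, 81) shift [0.017 1.406 0.032]
```

```bash
python3 -m crank '[[[0.02,0.4,0.03],0],[[0.02,0.8,0.03],0],[[0.02,1.1,0.03],0],[[0.02,1.25,0.03],0],[[0.02,1.35,0.03],0],[[0.02,1.38,0.03],0],[[0.02,1.38,0.03],0]]'
```

```text
clock: 6.0
eef_pos: [614.4, 177.1, 83.2]
orientation: [-90.0, -0.0, -0.0]
ft_force: [0.9, 0.2, -0.5]
grip_width: 32.0
```

Not in contact yet. I'll go down gently, a little at a time.

```bash
python3 -m crank '[[[0,0.02,0],0],[[0,0.03,0],0],[[0,0.03,0],0]]'; python3 -m crank '[[[0,0.02,0],0],[[0,0.02,0],0]]'
```

```text
clock: 6.3
eef_pos: [614.2, 177.2, 81.5]
orientation: [-90.0, -0.0, -0.0]
ft_force: [0.2, -0.1, -0.0]
grip_width: 32.1
clock: 6.5
eef_pos: [614.2, 177.2, 80.5]
orientation: [-90.0, -0.0, -0.0]
ft_force: [-0.8, -0.4, 3.3]
grip_width: 31.8
```

```bash
python3 -m crank '[[[0,0,0],0],[[0,0,0],0],[[0,0,0],0],[[0,0,0],0],[[0,0,0],0],[[0,0,0],0]]' 1; python3 -m crank '[[[0,-0.3,0],0],[[0,-0.8,0],0],[[0,-1.4,0],0],[[0,-1.4,0],0]]'
python3 -c "
from h import *
go((451,-109.7,150))"
```

```text
clock: 7.1
eef_pos: [614.1, 177.1, 80.3]
orientation: [-90.0, 0.0, -0.0]
ft_force: [-1.0, 0.6, 0.2]
grip_width: 85.6
clock: 7.5
eef_pos: [616.2, 177.6, 155.3]
orientation: [-89.9, -0.4, -0.0]
ft_force: [0.6, -0.4, 0.7]
grip_width: 85.4
pos [616.2 177.6 155.3] ori [-89.9  -0.4  -0. ] F [ 0.6 -0.4  0.7] w 85.4 t 7.5
(451, -109.7, 150) shift [-3.303  0.076 -5.747]
```

```bash
python3 -m crank '[[[-0.3,0,-0.5],0],[[-0.7,0,-1.2],0],[[-1.1,0,-2.0],0],[[-1.5,0,-2.8],0],[[-1.9,0,-3.6],0],[[-2.4,0,-4.4],0],[[-2.8,0,-5.1],0],[[-3.26,0,-5.74],0]]';  python3 -m crank '[[[0,0,0],0],[[0,0,0],0],[[0,0,0],0]]'
python3 - <<'E'
from h import *
go((451,-109.7,28))
p,d,W=cloud("side"); cv2.imwrite("pics/s2.png",p[:,:,::-1])
w=W[180:215,275:320].reshape(-1,3); w=w[(w[:,2]>65)&(w[:,2]<90)]; print(len(w),np.nanmedian(w,0),w.min(0),w.max(0))
E
```

```text
clock: 8.3
eef_pos: [450.3, -111.3, 150.8]
orientation: [-90.0, -0.1, -0.0]
ft_force: [-0.6, -1.3, 0.1]
grip_width: 85.6
clock: 8.6
eef_pos: [451.6, -109.4, 150.6]
orientation: [-90.0, -0.0, -0.0]
ft_force: [0.3, -0.1, -0.1]
grip_width: 85.2
pos [ 451.6 -109.4  150.6] ori [-90.  -0.  -0.] F [ 0.3 -0.1 -0.1] w 85.2 t 8.6
(451, -109.7, 28) shift [-0.013  2.452 -0.006]
135 [612.41137007 170.45851546  76.5372257 ] [596.0971667  156.43915257  65.43447466] [629.63368475 195.60651525  81.24494504]
```

View pics/s2.png

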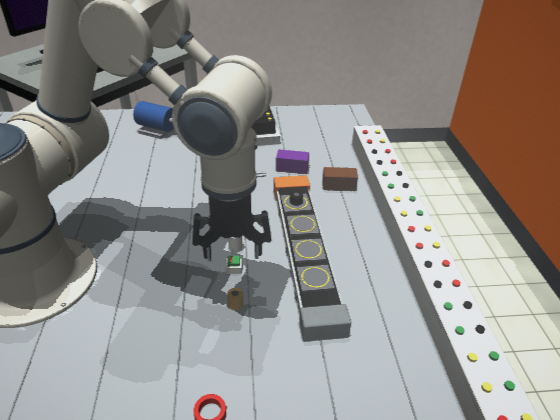

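Black stands in ring 1 at (296,200), and the gripper is above brass at (235,298).

```bash
python3 -m crank '[[[0,0.5,0],0],[[0,1.0,0],0],[[0,1.5,0],0],[[0,2.0,0],0],[[0,2.3,0],0],[[0,2.43,0],0],[[0,2.43,0],0],[[0,2.43,0],0]]' 
python3 -m crank '[[[0,0,0],0],[[0,0,0],0],[[0,0,0],0],[[0,0,0],0],[[0,0,0],0],[[0,0,0],0],[[0,0,0],0]]' 0
python3 -m crank '[[[0,-0.3,0],0],[[0,-0.8,0],0],[[0,-1.5,0],0],[[0,-2.2,0],0],[[0,-2.43,0],0],[[0,-2.43,0],0]]'
python3 -c "
from h import *
go((620.3,87.6,150))"
```

```text
clock: 9.45
eef_pos: [451.4, -109.5, 29.3]
orientation: [-90.0, -0.0, 0.0]
ft_force: [-0.0, -0.7, -0.2]
grip_width: 85.3
clock: 10.15
eef_pos: [451.2, -109.9, 29.3]
orientation: [-90.0, -0.0, -0.0]
ft_force: [-1.5, 0.7, 12.0]
grip_width: 32.4
clock: 10.75
eef_pos: [451.7, -110.1, 151.9]
orientation: [-90.1, -0.2, -0.0]
ft_force: [-1.2, -0.3, -2.4]
grip_width: 32.3
pos [ 451.7 -110.1  151.9] ori [-90.1  -0.2  -0. ] F [-1.2 -0.3 -2.4] w 32.3 t 10.75
(620.3, 87.6, 150) shift [3.369 0.045 3.956]
```

```bash
python3 -m crank '[[[0.3,0,0.3],0],[[0.8,0,0.9],0],[[1.4,0,1.6],0],[[2.0,0,2.3],0],[[2.6,0,3.0],0],[[3.1,0,3.6],0],[[3.38,0,3.94],0],[[3.38,0,3.94],0]]';  python3 -m crank '[[[0,0.5,0],0],[[0,0.9,0],0],[[0,1.15,0],0],[[0,1.28,0],0],[[0,1.28,0],0],[[0,1.28,0],0]]'
python3 -c "
from h import *
go((620.3,87.6,82))"
```

```text
clock: 11.55
eef_pos: [621.1, 89.4, 148.5]
orientation: [-90.0, 0.0, 0.1]
ft_force: [-0.4, 0.0, -1.9]
grip_width: 32.4
clock: 12.15
eef_pos: [620.3, 87.0, 86.8]
orientation: [-90.0, -0.0, -0.0]
ft_force: [0.0, -0.7, 0.3]
grip_width: 32.4
pos [620.3  87.   86.8] ori [-90.  -0.  -0.] F [ 0.  -0.7  0.3] w 32.4 t 12.15
(620.3, 87.6, 82) shift [-0.001  0.095  0.013]
```

```bash
python3 -m crank '[[[0,0.05,0],0],[[0,0.07,0],0],[[0,0.07,0],0]]'; python3 -m crank '[[[0,0.02,0],0],[[0,0.02,0],0]]'
```

```text
clock: 12.45
eef_pos: [620.1, 87.2, 83.0]
orientation: [-90.0, -0.0, -0.0]
ft_force: [-0.1, 0.4, -1.2]
grip_width: 32.5
clock: 12.65
eef_pos: [620.3, 87.1, 82.4]
orientation: [-90.0, -0.0, -0.0]
ft_force: [-2.6, 0.2, 7.3]
grip_width: 32.3
```

```bash
python3 -m crank '[[[0,0,0],0],[[0,0,0],0],[[0,0,0],0],[[0,0,0],0],[[0,0,0],0],[[0,0,0],0]]' 1; python3 -m crank '[[[0,-0.3,0],0],[[0,-0.8,0],0],[[0,-1.4,0],0],[[0,-1.4,0],0],[[0,-1.4,0],0]]'
python3 -c "
from h import *
go((454.4,68.7,150))"
```

```text
clock: 13.25
eef_pos: [620.1, 87.1, 81.8]
orientation: [-90.0, -0.0, -0.0]
ft_force: [-1.1, -0.7, -0.6]
grip_width: 85.5
clock: 13.75
eef_pos: [620.5, 87.2, 153.2]
orientation: [-90.0, -0.1, -0.0]
ft_force: [1.0, -0.0, -0.3]
grip_width: 85.7
pos [620.5  87.2 153.2] ori [-90.   -0.1  -0. ] F [ 1.  -0.  -0.3] w 85.7 t 13.75
(454.4, 68.7, 150) shift [-3.322  0.057 -0.371]
```

```bash
python3 -m crank '[[[-0.4,0,-0.05],0],[[-1.0,0,-0.1],0],[[-1.8,0,-0.2],0],[[-2.5,0,-0.3],0],[[-3.1,0,-0.37],0],[[-3.32,0,-0.37],0],[[-3.32,0,-0.37],0],[[-3.32,0,-0.37],0]]'
python3 - <<'E'
from h import *
go((454.4,68.7,30))
p,d,W=cloud("side"); cv2.imwrite("pics/s3.png",cv2.resize(p[160:360,190:390],None,fx=2.8,fy=2.8)[:,:,::-1])
E
```

```text
clock: 14.55
eef_pos: [455.2, 68.8, 151.8]
orientation: [-90.0, -0.0, -0.0]
ft_force: [0.6, 0.3, -0.4]
grip_width: 85.9
pos [455.2  68.8 151.8] ori [-90.  -0.  -0.] F [ 0.6  0.3 -0.4] w 85.9 t 14.55
(454.4, 68.7, 30) shift [-1.800e-02  2.436e+00 -1.000e-03]
```

View pics/s3.png

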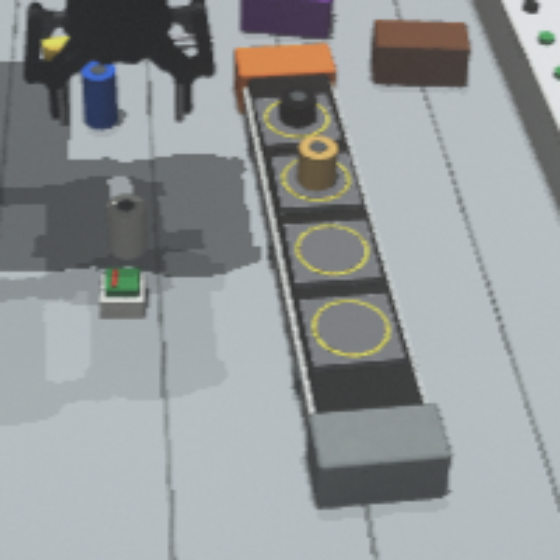

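Black and brass stand in rings 1 and 2 at (297,108) and (317,165) of the crop. White and the relay are untouched.

```bash
python3 -m crank '[[[0,0.5,0],0],[[0,1.0,0],0],[[0,1.5,0],0],[[0,2.0,0],0],[[0,2.25,0],0],[[0,2.35,0],0],[[0,2.35,0],0],[[0,2.35,0],0]]' 
python3 -m crank '[[[0,0,0],0],[[0,0,0],0],[[0,0,0],0],[[0,0,0],0],[[0,0,0],0],[[0,0,0],0],[[0,0,0],0]]' 0
python3 -m crank '[[[0,-0.3,0],0],[[0,-0.8,0],0],[[0,-1.5,0],0],[[0,-2.2,0],0],[[0,-2.5,0],0],[[0,-2.5,0],0],[[0,-2.5,0],0]]'
python3 -c "
from h import *
go((622,-4,155))"
```

```text
clock: 15.4
eef_pos: [454.8, 68.8, 34.7]
orientation: [-90.0, -0.0, -0.0]
ft_force: [-0.3, 0.5, -0.3]
grip_width: 85.4
clock: 16.1
eef_pos: [454.2, 68.7, 34.8]
orientation: [-90.0, -0.0, -0.0]
ft_force: [-1.1, 0.2, 12.4]
grip_width: 33.0
clock: 16.8
eef_pos: [453.9, 68.7, 159.1]
orientation: [-90.0, -0.0, -0.0]
ft_force: [0.4, 0.0, -0.1]
grip_width: 32.9
pos [453.9  68.7 159.1] ori [-90.  -0.  -0.] F [ 0.4  0.  -0.1] w 32.9 t 16.8
(622, -4, 155) shift [ 3.362  0.083 -1.452]
```

```bash
python3 -m crank '[[[0.4,0,-0.2],0],[[1.0,0,-0.45],0],[[1.8,0,-0.8],0],[[2.5,0,-1.1],0],[[3.1,0,-1.35],0],[[3.36,0,-1.45],0],[[3.36,0,-1.45],0],[[3.36,0,-1.45],0]]';  python3 -m crank '[[[0,0.5,0],0],[[0,0.9,0],0],[[0,1.2,0],0],[[0,1.34,0],0],[[0,1.34,0],0],[[0,1.34,0],0]]'
python3 -c "
from h import *
go((622,-4,88))"
```

```text
clock: 17.6
eef_pos: [620.9, -3.7, 157.7]
orientation: [-90.0, 0.2, -0.0]
ft_force: [-0.9, 0.2, -0.2]
grip_width: 32.7
clock: 18.2
eef_pos: [621.9, -3.7, 92.8]
orientation: [-90.0, -0.0, -0.0]
ft_force: [-0.7, -0.4, -0.5]
grip_width: 32.8
pos [621.9  -3.7  92.8] ori [-90.  -0.  -0.] F [-0.7 -0.4 -0.5] w 32.8 t 18.2
(622, -4, 88) shift [ 0.001  0.096 -0.006]
```

```bash
python3 -m crank '[[[0,0.05,0],0],[[0,0.07,0],0],[[0,0.07,0],0]]'; python3 -m crank '[[[0,0.02,0],0],[[0,0.02,0],0]]'
```

```text
clock: 18.5
eef_pos: [622.1, -3.9, 89.0]
orientation: [-90.0, -0.0, -0.0]
ft_force: [-0.2, 0.3, -1.0]
grip_width: 33.1
clock: 18.7
eef_pos: [622.2, -3.9, 87.9]
orientation: [-90.0, -0.0, -0.0]
ft_force: [-0.5, -0.0, -0.5]
grip_width: 32.6
```

```bash
python3 -m crank '[[[0,0.01,0],0],[[0,0.01,0],0]]'
```

```text
clock: 18.9
eef_pos: [622.2, -3.9, 87.8]
orientation: [-90.0, -0.0, -0.0]
ft_force: [-2.1, -0.2, 8.9]
grip_width: 32.4
```

```bash
python3 -m crank '[[[0,0,0],0],[[0,0,0],0],[[0,0,0],0],[[0,0,0],0],[[0,0,0],0],[[0,0,0],0]]' 1; python3 -m crank '[[[0,-0.3,0],0],[[0,-0.8,0],0],[[0,-1.5,0],0],[[0,-1.8,0],0],[[0,-1.8,0],0],[[0,-1.8,0],0]]'
python3 -c "
from h import *
go((431.6,254,170))"
```

```text
clock: 19.5
eef_pos: [622.0, -3.9, 87.2]
orientation: [-90.0, 0.0, -0.0]
ft_force: [0.3, 0.6, -0.5]
grip_width: 85.3
clock: 20.1
eef_pos: [621.9, -3.9, 177.1]
orientation: [-90.0, -0.0, -0.0]
ft_force: [-0.1, 0.5, 0.1]
grip_width: 85.6
pos [621.9  -3.9 177.1] ori [-90.  -0.  -0.] F [-0.1  0.5  0.1] w 85.6 t 20.1
(431.6, 254, 170) shift [-3.809  0.141  5.155]
```

```bash
python3 -m crank '[[[-0.4,0,0.5],0],[[-1.0,0,1.2],0],[[-1.6,0,2.0],0],[[-2.2,0,2.9],0],[[-2.8,0,3.7],0],[[-3.3,0,4.4],0],[[-3.7,0,5.0],0],[[-3.81,0,5.15],0]]';python3 -m crank '[[[0,0,0],0],[[0,0,0],0],[[0,0,0],0]]'
python3 - <<'E'
from h import *
go((431.6,254,42))
p,d,W=cloud("side"); cv2.imwrite("pics/s4.png",cv2.resize(p[140:340,190:390],None,fx=2.8,fy=2.8)[:,:,::-1])
E
```

```text
clock: 20.9
eef_pos: [428.9, 255.8, 176.2]
orientation: [-90.0, 0.1, 0.1]
ft_force: [0.9, -0.6, 0.3]
grip_width: 85.4
clock: 21.2
eef_pos: [432.4, 252.7, 177.0]
orientation: [-90.0, 0.0, -0.1]
ft_force: [1.0, -0.4, -0.3]
grip_width: 85.4
pos [432.4 252.7 177. ] ori [-90.    0.   -0.1] F [ 1.  -0.4 -0.3] w 85.4 t 21.2
(431.6, 254, 42) shift [-0.015  2.7    0.026]
```

View pics/s4.png

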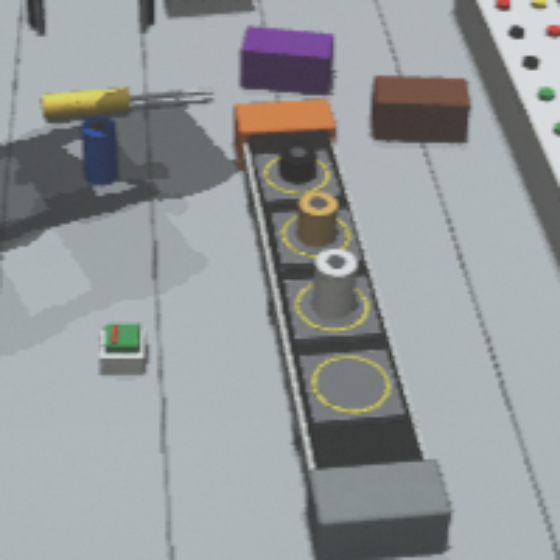

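White stands in ring 3 at (335,285) of the crop, and blue is untouched at (99,150).

```bash
python3 -m crank '[[[0,0.5,0.02],0],[[0,1.0,0.02],0],[[0,1.6,0.02],0],[[0,2.2,0.02],0],[[0,2.55,0.02],0],[[0,2.68,0.02],0],[[0,2.68,0.02],0],[[0,2.68,0.02],0]]' 
python3 -m crank '[[[0,0,0],0],[[0,0,0],0],[[0,0,0],0],[[0,0,0],0],[[0,0,0],0],[[0,0,0],0],[[0,0,0],0]]' 0
python3 -m crank '[[[0,-0.3,0],0],[[0,-0.8,0],0],[[0,-1.5,0],0],[[0,-2.2,0],0],[[0,-2.8,0],0],[[0,-3,0],0],[[0,-3,0],0],[[0,-3,0],0]]'
python3 -c "
from h import *
go((624,-92,190))"
```

```text
clock: 22.05
eef_pos: [432.3, 254.6, 44.0]
orientation: [-90.0, -0.1, -0.1]
ft_force: [0.1, -0.2, 0.7]
grip_width: 85.4
clock: 22.75
eef_pos: [431.8, 254.8, 43.8]
orientation: [-90.0, -0.0, -0.0]
ft_force: [-1.1, -0.9, 10.8]
grip_width: 33.2
clock: 23.55
eef_pos: [431.2, 254.5, 192.3]
orientation: [-90.0, 0.1, -0.0]
ft_force: [0.0, -0.5, -1.6]
grip_width: 33.2
pos [431.2 254.5 192.3] ori [-90.    0.1  -0. ] F [ 0.  -0.5 -1.6] w 33.2 t 23.55
(624, -92, 190) shift [ 3.86   0.045 -6.928]
```

```bash
python3 -m crank '[[[0.3,0,-0.5],0],[[0.7,0,-1.2],0],[[1.1,0,-2.0],0],[[1.5,0,-2.8],0],[[2.0,0,-3.6],0],[[2.4,0,-4.4],0],[[2.9,0,-5.2],0],[[3.3,0,-5.9],0]]';  python3 -m crank '[[[0.35,0,-0.65],0],[[0.55,0,-1.0],0],[[0.55,0,-1.0],0],[[0.55,0,-1.0],0]]'
python3 -c "
from h import *
go((624,-92,102))"
```

```text
clock: 24.35
eef_pos: [596.8, -42.6, 191.2]
orientation: [-90.0, 0.1, -0.1]
ft_force: [0.3, 0.4, -0.9]
grip_width: 32.8
clock: 24.75
eef_pos: [623.2, -90.3, 191.4]
orientation: [-90.0, 0.2, -0.1]
ft_force: [-1.0, 0.1, -0.9]
grip_width: 32.6
pos [623.2 -90.3 191.4] ori [-90.    0.2  -0.1] F [-1.   0.1 -0.9] w 32.6 t 24.75
(624, -92, 102) shift [ 0.022  1.787 -0.035]
```

```bash
python3 -m crank '[[[0,0.4,-0.02],0],[[0,0.9,-0.02],0],[[0,1.3,-0.02],0],[[0,1.6,-0.02],0],[[0,1.75,-0.02],0],[[0,1.75,-0.02],0],[[0,1.75,-0.02],0]]'; python3 -m crank '[[[0,0.05,0],0],[[0,0.07,0],0],[[0,0.07,0],0]]'
```

```text
clock: 25.45
eef_pos: [624.0, -91.0, 106.2]
orientation: [-90.0, -0.0, -0.0]
ft_force: [0.2, 0.6, -0.8]
grip_width: 32.6
clock: 25.75
eef_pos: [624.0, -91.4, 102.5]
orientation: [-90.0, -0.0, -0.0]
ft_force: [0.6, -0.3, 0.6]
grip_width: 32.5
```

```bash
python3 -m crank '[[[0,0.05,0],0],[[0,0.09,0],0],[[0,0.09,0],0]]'; python3 -m crank '[[[0,0.02,0],0],[[0,0.02,0],0]]'
```

```text
clock: 26.05
eef_pos: [623.8, -91.3, 97.4]
orientation: [-90.0, 0.0, -0.0]
ft_force: [0.3, -0.1, -0.5]
grip_width: 32.8
clock: 26.25
eef_pos: [624.0, -91.4, 96.9]
orientation: [-90.0, -0.0, -0.0]
ft_force: [-0.6, 0.8, 1.7]
grip_width: 32.8
```

```bash
python3 -m crank '[[[0,0,0],0],[[0,0,0],0],[[0,0,0],0],[[0,0,0],0],[[0,0,0],0],[[0,0,0],0]]' 1; python3 -m crank '[[[0,-0.3,0],0],[[0,-0.8,0],0],[[0,-1.5,0],0],[[0,-2.2,0],0],[[-0.5,-2.8,0],0],[[-1.2,-3,0],0],[[-2,-3,0],0],[[-2.8,-3,0],0]]'; python3 -m crank '[[[-0.4,0,-0.5],0],[[-0.8,0,-1.0],0],[[-1,0,-1.8],0],[[-1,0,-2.6],0],[[-1,0,-3.2],0],[[-1,0,-3.2],0],[[-1,0,-3.2],0]]'
python3 - <<'E'
from h import *
for n in("top","side"):
    p,d,W=cloud(n); a=p[130:300,190:470] if n=="top" else p[150:350,190:390]
    cv2.imwrite(f"pics/{n}_f.png",cv2.resize(a,None,fx=2.8,fy=2.8)[:,:,::-1])
    for k,X in dict(c1=(613.4,176,77),c2=(620.3,87.6,89),c3=(622,-4,101),c4=(624,-92,113),relay=(449.5,-2,31)).items():
        u,v=proj(n,X).round().astype(int); print(n,k,top_of(W,u,v,10,X[2]-12 if k!="relay" else 25))
E
```

```text
clock: 26.85
eef_pos: [624.0, -91.4, 96.8]
orientation: [-90.0, 0.0, -0.0]
ft_force: [1.1, 0.3, 0.4]
grip_width: 85.3
clock: 27.65
eef_pos: [482.7, -91.2, 248.2]
orientation: [-90.0, -0.1, -0.0]
ft_force: [-0.4, 0.4, 0.5]
grip_width: 85.5
clock: 28.35
eef_pos: [433.7, -251.6, 247.4]
orientation: [-90.0, -0.0, -0.1]
ft_force: [-0.4, 0.2, -0.7]
grip_width: 85.5
top c1 [ 76.6 613.7 176.6 613.2 177.1  17.  137. ]
top c2 [ 88.5 619.6  87.3 619.8  87.2  17.  144. ]
top c3 [100.7 621.4  -3.3 621.8  -3.3  16.6 149. ]
top c4 [113.  623.4 -91.4 623.8 -90.8  16.9 144. ]
top relay [ 31.1 449.3  -2.1 448.5  -1.9  16.1 107. ]
side c1 [ 78.  612.7 175.1 610.9 176.7  18.6  95. ]
side c2 [ 89.8 618.8  86.  618.8  85.8  18.3 105. ]
side c3 [101.8 620.7  -4.8 620.7  -3.2  18.2 134. ]
side c4 [113.9 622.9 -92.6 624.1 -91.1  18.  157. ]
side relay [ 302.5  460.4 -266.1  456.1 -265.3   15.5   47. ]
```

View pics/top_f.png

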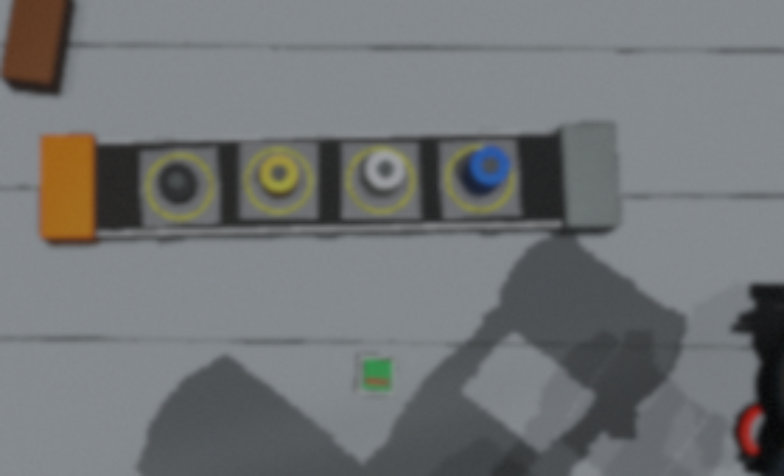

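View pics/side_f.png

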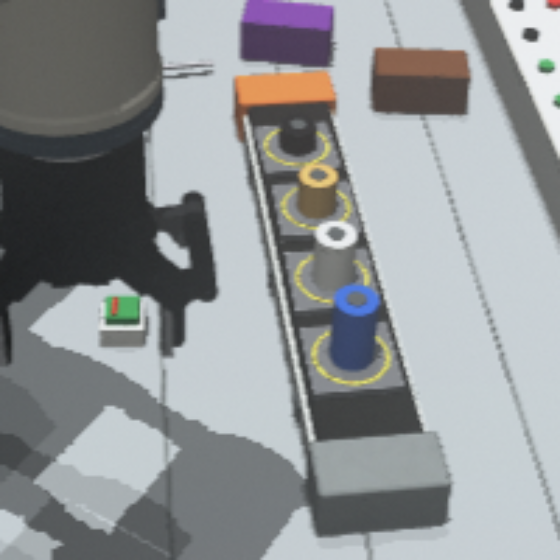

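All four pieces stand upright inside their rings at the right heights (77, 89, 101 and 113 mm), and the relay hasn't moved. The side-view relay reading hit the gripper, which blocks that view, so I'm disregarding it. Handing in.

```bash
python3 -c "
from bench import r
print(r.finish_job())"
```

```text
the job is handed in; nothing more can be done
None
```

The four workpieces are lined up on the conveyor by height, and the job was handed in at about 28.5 s. From the orange (+y) end they stand black, brass, white, blue on carriers 1 to 4.

- **Placing:** in the last top view, all four stand upright within about 2 mm of the ring centres. Their tops measured 76.6, 88.5, 100.7 and 113.0 mm against 77, 89, 101 and 113 mm expected. The side view agreed within about 3 mm.
- **Relay:** it is where it was, within 1 mm in the top view. My automatic side-view measurement of it landed on the gripper instead, so that number was discarded. The side picture itself shows the relay standing.
- **Forces:** the highest wrist force read at the end of any move was about 13–14 N, as the fingers closed on the black piece.
- **At hand-in:** the gripper was open and clear of everything.

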